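# Check a step's fillet and rounded edge with a radius leaf

### The arm

A 6-joint arm with a two-finger parallel gripper is mounted at the origin on the work surface; the furniture and walls round the work are solid. World frame = base frame: x ahead of the robot, y to its left, z up, the work surface at z = 0. Lengths are in m, angles in rad, forces in N, time in s.
With the tool pointing down it reaches from about 0.3 to 0.875 m from the base axis. Payload 6.4 kg.
Tool frame: the origin (TCP) lies at the centre of the arm's flange, where the gripper is bolted on; the fingertips stand 173 mm ahead of it and the grasp point (between the pads) lies ctrl.grip_point_offset ahead of it (ctrl.grip_point_offset is the distance from the TCP to the grasp point, in m); z points along the fingers, y is the direction in which the jaws open and shut (so a half turn about z gives the same grasp; the last joint's range is limited). The gripper opens to 85 mm and grips with 20 to 120 N. Pads are 22 mm wide; open, the fingers measure 114 mm over their backs; the gripper's body (76 mm by 85 mm) begins 54 mm behind the grasp point. The pads swing forward as they close: fully open they stand 13 mm farther back than shut.
Start: joints at [0.905, 0.181, 1.607, -0, 1.354, -0.206], TCP at [0.255, 0.515, 0.405] pointing down, gripper open.
Joint ranges: [-2.99, 2.99], [-0.89, 2.07], [0.3, 2.58], [-1.14, 4.28], [0, 2.63], [-3.12, 3.12]. Speed limits (rad/s): [2.57, 2.57, 3.01, 3.14, 3.14, 3.14].

### API

Orientations are given as a unit quaternion [w, x, y, z].
In Python, from bench import ctrl, cams, boxes_of, landmark_of gives the robot as it stands.
- The arm moves only by the shell command python3 -m handwheel 'ROWS'. ROWS is JSON, a list of rows, each an object with "offset": the shift along the tool's x, y, z in m, a list of three; "spin": the turn about the tool's z in degrees; "grip": the opening, from 0 (shut) to 1 (fully open). A call has 1 to 20 rows; each row is the pose to reach, as a shift and turn from the pose commanded when the call began, along the tool's axes at that moment; what a row does not reach only later rows make up. A row lasts 1/8 s, in which the tool goes at most 62.5 mm and 10.7 degrees, less where a joint would pass 70% of its speed; a pose out of reach is approached as far as the arm can. A call with a gripper value outside its range is refused whole. The fingers move at their own pace and stop on an object; the grip force is fixed at half the most. Time passes only in rows, so rows that repeat a pose let the fingers close. It gives the time, the measured TCP pose, the force and the opening at its end, in the units of the state.
- ctrl.get_obs(): the state, without advancing time (a new reading comes with each control period).
- cams.camera(name): name is "scene" or "side" or "wrist"; returns a dict with "color" (420x560x3 uint8, red, green, blue), "camera_matrix" (3x3 intrinsics, pixels), "distortion" ([k1, k2, p1, p2, k3] as OpenCV has them; the pictures are not rectified), "view" (4x4, takes a point from world to camera coordinates); the wrist camera has in their place "tool_from_camera" (4x4, takes a point from camera to tool coordinates, whose origin is the TCP and whose axes are the flange's). Camera axes: x right, y up, looking along -z (the intrinsics and any distortion apply to the point x, -y, -z); pixel columns grow to the right and rows downward; lengths in m; the calibration is good to about 2 mm. A picture is of the moment at which its call begins: read the wrist's pose just before it. There is no depth.
- ctrl.hand_in(): hands the job in, once; it reports no verdict.
Trained networks look in a picture, given as the dict that the camera call returned (one of the last four; its "shot" number tells which), for a name from the list of things; names that differ only in an ending like _2 or _b are one class to them, and where a whole thing is asked for, a point or a joint stands for the part that bears it (a point fixed in the world has none). Each returns a list of dicts, best first, with "confidence" (0 to 1); they miss things now and then, are a little off and sometimes report something else, mostly with a low value. They report only what shows in the picture. A call takes as long as a camera call. They do not tell look-alikes from the thing itself.
- boxes_of(picture, thing): "uv" ([column, row] in pixels, amid what is visible of it).
- landmark_of(picture, thing): "uv" ([column, row] in pixels: a listed point, or the origin of a listed thing).
The state is a dict: "time_s": time; "q": joint angles; "dq": joint speeds; "joint_efforts": joint torques, N m; "eef_pos": TCP position; "eef_rot": TCP orientation; "wrist_force": force on the tool from outside, world axes, zero at the start; "torque": the same for the moment, N m; "opening": opening from 0.0 (shut) to 1.0 (fully open).
Only numpy, scipy, OpenCV 4.12 (cv2) and the standard library are available. Lean on these libraries where they do the work, as an engineer would, in place of code of your own. Each camera call takes 0.05 s, during which the arm holds its last target.

### The job

Take the radius leaf by its orange handle out of its wooden rack and check the stepped aluminium block with it: first seat the leaf's rounded corner in the inside fillet of the step (the block is clamped up to a centimetre off the middle of its board, so feel for it), bearing on tread and upright at once so that it does not rock, then seat its hollow notch over the block's rounded back edge, bearing on top face and back face at once. Hold each fit for a second with a light finger pressure of a few newtons on both faces, never 20 N or more, and then stand the leaf back in its rack, leaving the two paint bottles and the gourd where they are.

Things in the scene. Friction and masses are not known exactly. Their poses are not given: they have to be found in the camera images.
- leaf: Loose radius leaf, 52x14x80 mm, 0.13 kg, stands upright in the rack: 8 mm steel plate in its x-z plane, orange handle on top. Origin at underside level (z 0); z up. Leg x -2 to 22, z 0 to 22 mm, lower +x corner convex radius 10; side x = 22 is flat z 10 to 46. Notch at -x: overhang underside z = 22 (x -30 to -12), concave radius 10, leg side x = -2 (z 0 to 12).
- leaf_grip (a point): Centre of the orange handle, 63 mm above the leaf's underside; the handle is 42 mm long (leaf x), 36 mm high and 14 mm thick (leaf y): grasp it from above across its thickness. Axes as the leaf's.
- leaf_corner (a point): Where the underside and the +x side of the leaf would meet if the convex corner were sharp: 16 mm in +x and 63 mm below leaf_grip, middle of the thickness. Axes as the leaf's.
- leaf_notch (a point): Where the overhang's underside and the leg's -x side would meet if the notch were sharp: 8 mm in -x and 41 mm below leaf_grip, middle of the thickness. Axes as the leaf's.
- block: Fixed 150x90x12 mm plywood board (origin: desk level under its centre) with the 90x50x48 mm aluminium step block (polished, friction 0.25) clamped on it up to 10 mm either way along x from its nominal place, unreported. Nominal: tread x -45 to 0 mm, 30 mm above the desk; upright at x = 0 looking to -x; top x 0 to 35, 60 mm above the desk; rounded edge; back face x = 45. y along the step, +-25 mm.
- step_inside (a point): Nominal inside corner of the step (tread plane meets upright plane, 30 mm above the desk), mid length; fixed on the board, so the true corner may lie up to 10 mm either way along x. Fillet radius 10 mm. Axes as the board's. The convex corner seats when leaf_corner is at the true corner (any y within 20 mm), leaf x along block x.
- edge_outside (a point): Nominal outside back corner (top plane meets back plane, 60 mm above the desk), mid length; fixed on the board, the true one is off along x by the same amount as the inside corner. Rounded, radius 10 mm. The notch seats when leaf_notch is at the true corner (any y within 20 mm), leaf x along block x: overhang on the top face, leg behind the back face.
- leaf_foot: The leaf's flat underside with its convex corner, a rigid part of the leaf (same origin and axes). It bears on the tread.
- leaf_side: The leaf's flat +x side, a rigid part of the leaf (same origin and axes). It bears on the upright.
- leaf_overhang: The flat underside of the overhang, a rigid part of the leaf (same origin and axes). It bears on the top face.
- leaf_heel: The leg's flat -x side, a rigid part of the leaf (same origin and axes). It bears on the back face.
- rack: Light wooden rack, 90x50x26 mm, fixed to the desk. Origin on the desk, below the leaf's origin when the leaf stands in it; axes as the leaf's then. Floor 6 mm up; the open pocket for the leaf's leg spans rack x -10 to 29 mm, is 11 mm wide (y) and 18 mm deep.
- rack_grip (a point): Where leaf_grip lies when the leaf stands in the rack: 69 mm above the desk. Axes as the rack's.
- bottle_teal: Teal paint bottle, 38 mm diameter, 105 mm high, origin under its foot; must stay where it is.
- bottle_yellow: Yellow paint bottle with a black cap, 38 mm diameter, 105 mm high, origin under its foot; must stay where it is.
- gourd: Small pear-shaped gourd, 52 mm diameter, 75 mm high, origin under its foot; must stay where it is.
There are look-alikes about, which are no part of the job. There is more than one size of the leaf; the one meant has the size given above.

How it is judged:
By the outcome, as a careful person would: the job done as asked, in the order asked, and still so for the second after the job is handed in, with the robot touching nothing.
It also fails if it takes over 72 s, if anything falls off the work surface, if the arm or the gripper's body presses on something with over 40 N, if the wrist force passes 120 N, or if a joint passes its speed limit or range.

## Working session

There is one attempt and no reset: what is moved stays moved. The work goes in short steps, Python scripts to look and compute and a shell command to move; the robot and the scene stay as the last step left them, time stands still between calls to the robot, and variables do not carry over. Pictures are saved under pics/ and viewed, and the job is handed in when it is done.

```bash
ls; mkdir -p pics; cat > h.py <<'E'
import numpy as np, cv2
from bench import ctrl, cams, boxes_of, landmark_of
def ray(p,uv,obs=None):
    K=np.array(p["camera_matrix"]);d=np.array(p["distortion"],float)
    n=cv2.undistortPoints(np.array([[uv]],float),K,d)[0,0]
    c=np.array([n[0],-n[1],-1.0])
    if "view" in p:
        T=np.linalg.inv(np.array(p["view"]))
    else:
        from scipy.spatial.transform import Rotation as R
        o=obs; q=o["eef_rot"]; M=np.eye(4); M[:3,:3]=R.from_quat([q[1],q[2],q[3],q[0]]).as_matrix(); M[:3,3]=o["eef_pos"]
        T=M@np.array(p["tool_from_camera"])
    return T[:3,3],(T[:3,:3]@c)/np.linalg.norm(c)
def at_z(p,uv,z,obs=None):
    o,d=ray(p,uv,obs); return o+d*(z-o[2])/d[2]
def proj(p,X,obs=None):
    K=np.array(p["camera_matrix"]);d=np.array(p["distortion"],float)
    if "view" in p: V=np.array(p["view"])
    else:
        from scipy.spatial.transform import Rotation as R
        q=obs["eef_rot"]; M=np.eye(4); M[:3,:3]=R.from_quat([q[1],q[2],q[3],q[0]]).as_matrix(); M[:3,3]=obs["eef_pos"]
        V=np.linalg.inv(M@np.array(p["tool_from_camera"]))
    c=V[:3,:3]@np.array(X)+V[:3,3]
    return cv2.projectPoints(np.array([[c[0],-c[1],-c[2]]]),np.zeros(3),np.zeros(3),K,d)[0][0,0]
def tri(rs):
    A=np.zeros((3,3));b=np.zeros(3)
    for o,d in rs:
        P=np.eye(3)-np.outer(d,d);A+=P;b+=P@o
    x=np.linalg.solve(A,b); return x,[np.linalg.norm((np.eye(3)-np.outer(d,d))@(x-o)) for o,d in rs]
def save(p,n): cv2.imwrite(f"pics/{n}.png",cv2.cvtColor(np.array(p["color"]),cv2.COLOR_RGB2BGR))
E
python3 - <<'E'
from h import *
o=ctrl.get_obs();print(o, ctrl.grip_point_offset)
for n in("scene","side","wrist"):
    o=ctrl.get_obs();p=cams.camera(n);save(p,n+"0")
    for t in("leaf","rack","block","bottle_teal","bottle_yellow","gourd"):
        print(n,t,[(np.round(b["uv"]).tolist(),round(b["confidence"],2)) for b in boxes_of(p,t)][:4])
    for t in("leaf_grip","leaf_corner","leaf_notch","rack_grip","step_inside","edge_outside","block","rack"):
        print(n,"L",t,[(np.round(b["uv"],1).tolist(),round(b["confidence"],2)) for b in landmark_of(p,t)][:4])
E
```

```text
pics
{'time_s': 0.0, 'q': array([ 9.04710535e-01,  1.81566866e-01,  1.60802507e+00,  2.74872648e-05,
        1.35379811e+00, -2.06297537e-01]), 'dq': array([ 2.44331607e-04,  1.25386245e-03,  9.45006914e-05, -6.69368023e-04,
        9.94784747e-04,  3.26118651e-04]), 'joint_efforts': array([-1.11181831e-03, -4.44893575e+01, -3.51319706e+01, -5.96244063e-04,
        9.44548199e-03,  1.40983664e-05]), 'eef_pos': array([0.25497839, 0.51508809, 0.40376111]), 'eef_rot': array([-3.91854815e-04,  2.27877238e-01,  9.73689456e-01, -8.08883213e-04]), 'wrist_force': array([ 0.10860023,  1.13863813, -0.7533421 ]), 'torque': array([ 0.01320854, -0.04591204,  0.01894221]), 'opening': 1.000160256479432} 0.1547
scene leaf [([188.0, 180.0], 0.88), ([242.0, 200.0], 0.86), ([429.0, 216.0], 0.77)]
scene rack [([193.0, 203.0], 0.84)]
scene block [([263.0, 254.0], 0.83)]
scene bottle_teal [([295.0, 333.0], 0.95)]
scene bottle_yellow [([301.0, 168.0], 0.88)]
scene gourd [([253.0, 163.0], 0.58)]
scene L leaf_grip [([188.8, 173.7], 0.9), ([435.2, 208.0], 0.69), ([243.2, 191.2], 0.57)]
scene L leaf_corner [([
[... 906 characters left out ...]
ide L leaf_corner [([284.1, 124.9], 0.8), ([280.5, 261.8], 0.77), ([263.6, 305.5], 0.72)]
side L leaf_notch [([272.8, 307.4], 0.85), ([272.6, 117.4], 0.73), ([273.0, 253.1], 0.69), ([269.4, 293.0], 0.43)]
side L rack_grip [([270.1, 296.0], 0.88)]
side L step_inside [([325.5, 219.4], 0.76)]
side L edge_outside [([308.7, 203.1], 0.66)]
side L block [([319.7, 225.6], 0.62)]
side L rack [([272.2, 308.3], 0.91)]
wrist leaf []
wrist rack []
wrist block [([87.0, 416.0], 0.59)]
wrist bottle_teal []
wrist bottle_yellow []
wrist gourd []
wrist L leaf_grip []
wrist L leaf_corner []
wrist L leaf_notch []
wrist L rack_grip []
wrist L step_inside []
wrist L edge_outside []
wrist L block []
wrist L rack []
```

View pics/scene0.png

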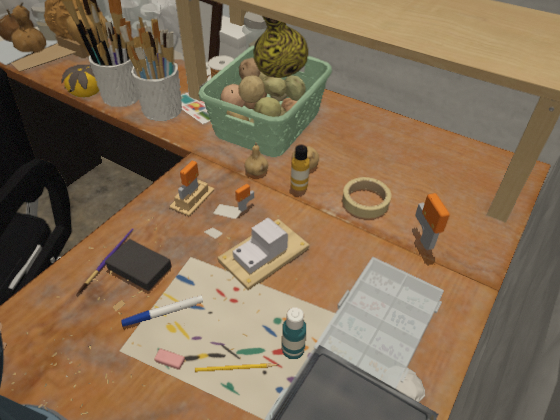

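View pics/side0.png

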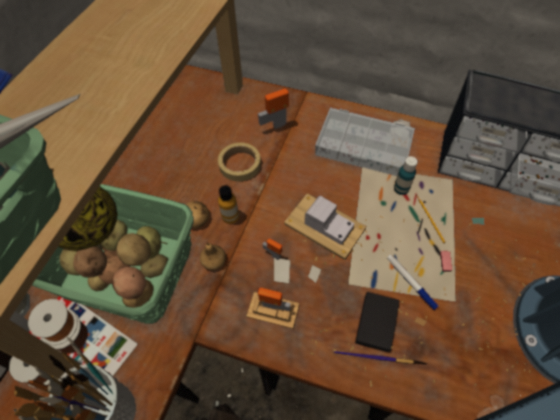

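View pics/wrist0.png

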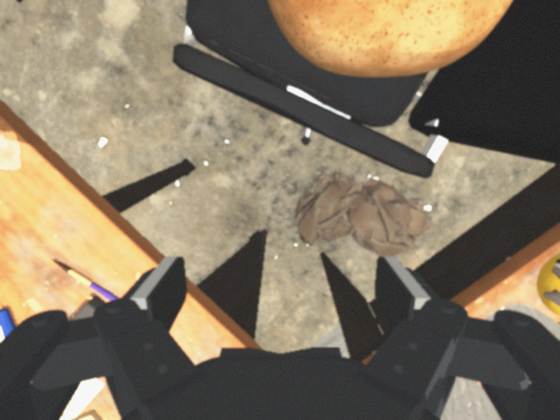

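```bash
python3 - <<'E'
import cv2
a=cv2.imread("pics/scene0.png")[130:280,150:350]; cv2.imwrite("pics/sc_crop.png",cv2.resize(a,None,fx=4,fy=4,interpolation=cv2.INTER_CUBIC))
a=cv2.imread("pics/side0.png")[180:330,180:380]; cv2.imwrite("pics/si_crop.png",cv2.resize(a,None,fx=4,fy=4,interpolation=cv2.INTER_CUBIC))
E
```

```text
(no output)
```

View pics/sc_crop.png

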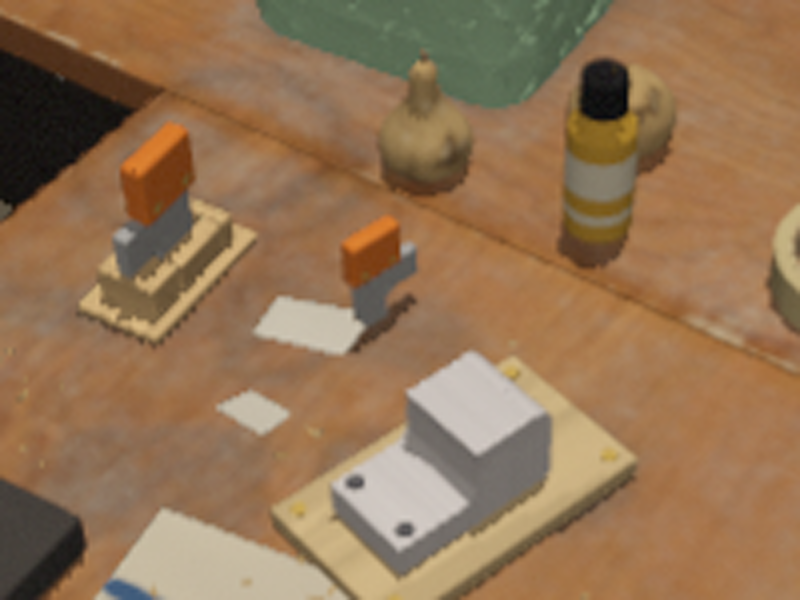

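View pics/si_crop.png

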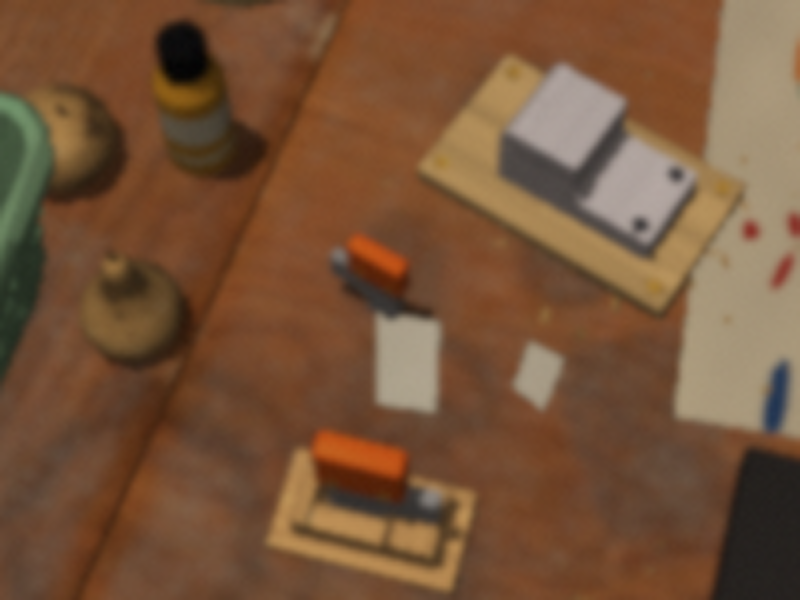

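The leaf candidates are in scene at (188,180) in the rack, (242,200) small on the desk, and (430,216) large on the right. The one in the wooden rack fits the description (the crop shows it standing in the pocket). I'll measure its size and the poses.

```bash
python3 - <<'E'
from h import *
s=cams.camera("scene");d=cams.camera("side")
def T(n,a,b):
    x,e=tri([ray(s,a),ray(d,b)]);print(n,np.round(x*1000,1),np.round(np.array(e)*1000,1))
T("grip",(188.8,173.7),(270.7,294.0))
T("small grip",(243.2,191.2),(273.3,245.7));T("big grip",(435.2,208),(276.1,100.4))
T("rack_grip",(192.1,175.4),(270.1,296));T("rack",(190.1,199),(272.2,308.3))
T("notch",(189.2,188.9),(272.8,307.4));
T("block",(265.1,254),(319.7,225.6));T("step",(263.7,242.6),(325.5,219.4));T("edge",(283.1,222.7),(308.7,203.1))
# handle top corners from 4x crops
S=lambda u,v:(150+u/4,130+v/4); D=lambda u,v:(180+u/4,180+v/4)
# board corners z=12
for nm,pts in (("scene",[S(512,357),S(637,460),S(272,515)]),("side",[D(512,57),D(418,168),D(662,313),D(744,186)])):
    p=s if nm=="scene" else d
    for q in pts: print(nm,"board",np.round(at_z(p,q,.012)*1000,1))
# rack base corners z~6?
for q in [S(80,305),S(153,342),S(257,240),S(190,200)]: print("rack sc",np.round(at_z(s,q,.006)*1000,1))
for q in [D(267,545),D(452,590),D(476,490),D(300,450)]: print("rack si",np.round(at_z(d,q,.006)*1000,1))
# block top z60 corners
for q in [S(410,395),S(472,352),S(550,410),S(487,452)]: print("top sc",np.round(at_z(s,q,.06)*1000,1))
for q in [D(565,63),D(627,105),D(572,172),D(503,140)]: print("top si",np.round(at_z(d,q,.06)*1000,1))
for q in [S(332,483),S(405,555),S(468,497),S(408,445)]: print("tread sc",np.round(at_z(s,q,.03)*1000,1))
for q in [D(694,183),D(652,243),D(580,200),D(627,137)]: print("tread si",np.round(at_z(d,q,.03)*1000,1))
E
```

```text
grip [508.4 273.9  68.4] [2. 2.]
small grip [568.9 182.   46.2] [0.1 0.1]
big grip [ 768.8 -118.1   89.8] [2. 2.]
rack_grip [512.3 274.   59.6] [0.8 0.8]
rack [5.051e+02 2.755e+02 4.000e-01] [3.9 3.9]
notch [504.  278.9  24.4] [0.5 0.5]
block [528.   65.6  -7.6] [3.1 3.1]
step [520.   64.7  29.4] [0.6 0.6]
edge [564.5  62.3  52.2] [1.9 1.9]
scene board [591.3 103.   12. ]
scene board [590.5  14.6  12. ]
scene board [442.7 102.4  12. ]
side board [589.1  20.9  12. ]
side board [592.4 108.4  12. ]
side board [443.6 111.1  12. ]
side board [444.   23.1  12. ]
rack sc [455.5 279.7   6. ]
rack sc [468.1 233.8   6. ]
rack sc [551.6 259.    6. ]
rack sc [543.7 307.7   6. ]
rack si [538.4 315.1   6. ]
rack si [454.9 285.    6. ]
rack si [472.  238.3   6. ]
rack si [553.3 268.3   6. ]
top sc [510.2  82.9  60. ]
top sc [548.8  84.4  60. ]
top sc [551.3  34.2  60. ]
top sc [513.7  34.6  60. ]
top si [548.1  38.1  60. ]
top si [508.6  42.8  60. ]
top si [511.4  92.1  60. ]
top si [549.7  95.2  60. ]
tread sc [466.3  86.6  30. ]
tread sc [464.6  33.4  30. ]
tread sc [506.8  39.6  30. ]
tread sc [506.5  81.1  30. ]
tread si [463.5  46.6  30. ]
tread si [464.2  88.9  30. ]
tread si [507.1  87.5  30. ]
tread si [506.2  41.5  30. ]
```

```bash
cat >> h.py <<'E'
def off(o,target):
    """world target TCP -> tool offsets (nominal tool down, from measured yaw)"""
    from scipy.spatial.transform import Rotation as R
    q=o["eef_rot"];M=R.from_quat([q[1],q[2],q[3],q[0]]).as_matrix()
    return M.T@(np.array(target)-o["eef_pos"]), np.degrees(np.arctan2(M[1,0],M[0,0])), M
E
python3 - <<'E'
from h import *
o=ctrl.get_obs();p=cams.camera("wrist");print(np.round(p["tool_from_camera"],3));print(p["camera_matrix"])
s=cams.camera("scene");d=cams.camera("side")
for t,a,b in(("by",(300,190),(231,218)),("bt",(293,352),(402,190)),("gourd",(256,175),(213,267))):
    print(t,np.round(at_z(s,a,0.003),3),np.round(at_z(d,b,.003),3))
for x in [(.508,.274,.36)]:
    r=off(o,x);print(np.round(r[0],4),r[1]);print(np.round(r[2],3))
E
```

```text
[[ 0.     0.964  0.266  0.067]
 [ 1.    -0.    -0.     0.   ]
 [-0.     0.266 -0.964  0.032]
 [ 0.     0.     0.     1.   ]]
[[317.12348253   0.         280.13590711]
 [  0.         317.12348253 207.01383327]
 [  0.           0.           1.        ]]
by [0.689 0.141 0.003] [0.696 0.159 0.003]
bt [ 0.421 -0.12   0.003] [ 0.422 -0.112  0.003]
gourd [0.65  0.24  0.003] [0.656 0.271 0.003]
[-0.3337 -0.104   0.0447] 153.65417441814063
[[-0.896  0.444  0.   ]
 [ 0.444  0.896  0.   ]
 [ 0.     0.    -1.   ]]
```

```bash
python3 -m handwheel '[{"offset":[-0.06,-0.02,0.005],"spin":-10,"grip":0.6},{"offset":[-0.115,-0.035,0.015],"spin":-20,"grip":0.6},{"offset":[-0.17,-0.055,0.025],"spin":-30,"grip":0.6},{"offset":[-0.225,-0.07,0.035],"spin":-40,"grip":0.6},{"offset":[-0.28,-0.088,0.045],"spin":-44,"grip":0.6},{"offset":[-0.334,-0.104,0.045],"spin":-44,"grip":0.6},{"offset":[-0.334,-0.104,0.045],"spin":-44,"grip":0.6},{"offset":[-0.334,-0.104,0.045],"spin":-44,"grip":0.6},{"offset":[-0.334,-0.104,0.045],"spin":-44,"grip":0.6}]'
python3 - <<'E'
from h import *
o=ctrl.get_obs();p=cams.camera("wrist");save(p,"w1")
for t in("leaf_grip","rack_grip","leaf_corner","leaf_notch","rack"):
    for b in landmark_of(p,t)[:3]:
        z={"leaf_grip":.069,"rack_grip":.069,"leaf_corner":.006,"leaf_notch":.028,"rack":0}[t]
        print(t,np.round(b["uv"],1),round(b["confidence"],2),np.round(at_z(p,b["uv"],z,o)*1000,1))
E
```

```text
time_s: 3.62
eef_pos: [0.5073, 0.275, 0.3597]
eef_rot: [-0.0, -0.154, 0.988, 0.0]
wrist_force: [0.4, -0.0, -1.0]
opening: 0.6
leaf_grip [281.7 205.3] 0.72 [509.7 277.4  69. ]
leaf_grip [165.6 222.8] 0.68 [554.9 187.2  69. ]
rack_grip [280.4 206. ] 0.7 [510.6 276.6  69. ]
rack_grip [281.  184.2] 0.54 [492.6 271.3  69. ]
rack_grip [279.1 182.4] 0.28 [491.6 269.4  69. ]
leaf_corner [176.2 198.6] 0.96 [552.5 175.7   6. ]
leaf_notch [281.5 188.2] 0.6 [503.9 275.6  28. ]
leaf_notch [176.1 217.9] 0.57 [564.4 185.4  28. ]
rack [281.4 182.7] 0.77 [504.  275.7  -0. ]
rack [283.3 183.7] 0.58 [504.4 277.9   0. ]
```

View pics/w1.png

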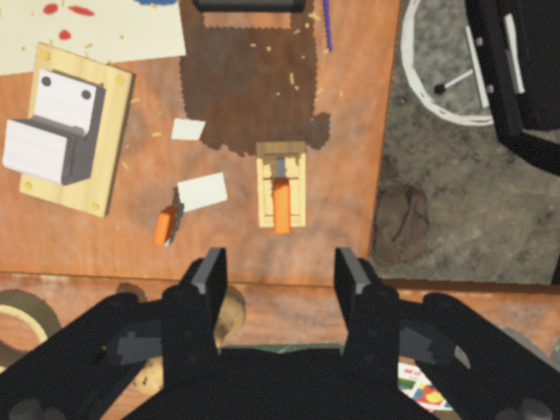

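```bash
python3 - <<'E'
import cv2
a=cv2.imread("pics/w1.png")[130:250,230:340]; cv2.imwrite("pics/w1c.png",cv2.resize(a,None,fx=5,fy=5,interpolation=cv2.INTER_CUBIC))
E
python3 - <<'E'
from h import *
import cv2
im=cv2.imread("pics/w1.png");hsv=cv2.cvtColor(im,cv2.COLOR_BGR2HSV)
m=cv2.inRange(hsv,(3,190,150),(14,255,255));m[:, :260]=0;m[:,310:]=0;m[:150]=0;m[245:]=0
n,l,st,c=cv2.connectedComponentsWithStats(m);i=1+st[1:,4].argmax();print(st[i],c[i])
pts=cv2.findNonZero((l==i).astype('uint8'));r=cv2.minAreaRect(pts);print(r,cv2.boxPoints(r))
o=ctrl.get_obs()
p=cams.camera("wrist")
for q in cv2.boxPoints(r): print(np.round(at_z(p,q.tolist(),.087,o)*1000,1),np.round(at_z(p,q.tolist(),.051,o)*1000,1))
E
```

```text
[279 184   5   4   8] [280.5   185.375]
((280.8000183105469, 185.09999084472656), (1.7888542413711548, 4.919349670410156), 63.43495178222656) [[278.2     185.4    ]
 [282.60004 183.19998]
 [283.40002 184.79999]
 [279.      187.     ]]
[491.4 267.9  87. ] [498.5 269.9  51. ]
[488.7 270.6  87. ] [495.4 273.   51. ]
[489.7 271.6  87. ] [496.6 274.2  51. ]
[492.4 268.9  87. ] [499.6 271.   51. ]
```

View pics/w1c.png

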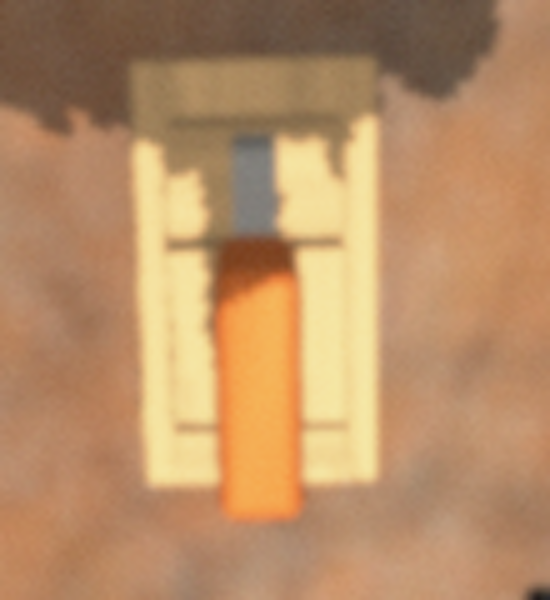

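```bash
python3 - <<'E'
from h import *
o=ctrl.get_obs();p=cams.camera("wrist")
C=lambda u,v:(230+u/5,130+v/5)
def L(n,pts,z):
    W=[at_z(p,C(*q),z,o) for q in pts]
    for w in W: print(n,np.round(w*1000,1))
    return W
W=L("handle tl,tr,bl,br",[(219,282),(298,282),(225,517),(301,517)],.087)
a=(W[2]+W[3])/2-(W[0]+W[1])/2;print("len",np.linalg.norm(a),"yaw",np.degrees(np.arctan2(a[1],a[0])),"w",np.linalg.norm(W[2]-W[3]),"c",sum(W)/4)
for i,j in((0,2),(1,3)):
    a=W[j]-W[i];print(np.degrees(np.arctan2(a[1],a[0])))
W=L("rack",[(133,62),(378,62),(148,487),(378,487)],.0)
for i,j in((0,2),(1,3)):
    a=W[j]-W[i];print(np.degrees(np.arctan2(a[1],a[0])),np.linalg.norm(a))
print(sum(W)/4, off(o,[0,0,0])[1])
# block in wrist frame
D=[(40,68),(73,84),(103,84),(37,43),(132,74),(103,216),(20,192)]
for q,z in (((37,43),.012),((134,74),.012),((103,216),.012),((20,192),.012),((4,174),.06),((60,183),.06),((74,136),.06),((9,119),.06),((46,69),.03),((103,83),.03)):print(q,np.round(at_z(p,q,z,o)*1000,1))
E
```

```text
handle tl,tr,bl,br [493.3 264.8  87. ]
handle tl,tr,bl,br [489.6 276.4  87. ]
handle tl,tr,bl,br [529.8 277.2  87. ]
handle tl,tr,bl,br [526.1 288.9  87. ]
len 0.03858118426816283 yaw 18.87715215006673 w 0.012240543550812309 c [0.50966613 0.27680931 0.087     ]
18.855457277952233
18.89884629004349
rack [472.9 238.3   0. ]
rack [457.7 285.7   0. ]
rack [559.2 267.5   0. ]
rack [543.9 315.3   0. ]
18.660127036597697 0.09111806207381629
18.940818893353466 0.09113050982053111
[0.50844273 0.27668192 0.        ] -162.2963828267757
(37, 43) [446.7  21.7  12. ]
(134, 74) [446.4 112.2  12. ]
(103, 216) [592.9 107.3  12. ]
(20, 192) [593.5  20.7  12. ]
(4, 174) [558.9  41.3  60. ]
(60, 183) [552.   89.1  60. ]
(74, 136) [508.5  95.1  60. ]
(9, 119) [511.   41.3  60. ]
(46, 69) [465.3  45.1  30. ]
(103, 83) [461.8  95.4  30. ]
```

```bash
python3 -m handwheel '[{"offset":[-0.0025,0.001,0.03],"spin":-1.15,"grip":0.6},{"offset":[-0.0025,0.001,0.08],"spin":-1.15,"grip":0.6},{"offset":[-0.0025,0.001,0.115],"spin":-1.15,"grip":0.6},{"offset":[-0.0025,0.001,0.136],"spin":-1.15,"grip":0.6},{"offset":[-0.0025,0.001,0.136],"spin":-1.15,"grip":0.6},{"offset":[-0.0025,0.001,0.136],"spin":-1.15,"grip":0.6}]'
python3 - <<'E'
from h import *
o=ctrl.get_obs();p=cams.camera("wrist");save(p,"w2");p=cams.camera("scene");save(p,"s2")
E
```

```text
time_s: 4.78
eef_pos: [0.5109, 0.2758, 0.2247]
eef_rot: [0.001, -0.163, 0.987, 0.0]
wrist_force: [-0.5, -0.6, 0.5]
opening: 0.601
```

View pics/w2.png

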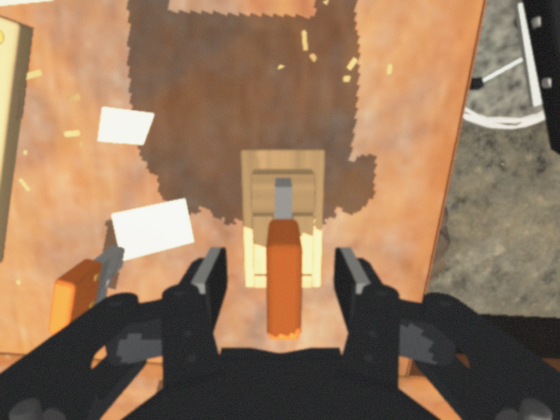

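```bash
python3 -m handwheel '[{"offset":[0.001,0.0015,0],"spin":0,"grip":0.6},{"offset":[0.001,0.0015,0],"spin":0,"grip":0.0},{"offset":[0.001,0.0015,0],"spin":0,"grip":0.0},{"offset":[0.001,0.0015,0],"spin":0,"grip":0.0},{"offset":[0.001,0.0015,0],"spin":0,"grip":0.0},{"offset":[0.001,0.0015,0],"spin":0,"grip":0.0},{"offset":[0.001,0.0015,0],"spin":0,"grip":0.0}]'
python3 - <<'E'
from h import *
o=ctrl.get_obs();print(o["eef_pos"],o["wrist_force"],o["torque"],o["opening"]);p=cams.camera("wrist");save(p,"w3")
E
```

```text
time_s: 5.75
eef_pos: [0.5091, 0.2768, 0.224]
eef_rot: [0.0, -0.163, 0.987, 0.0]
wrist_force: [-2.3, 0.7, 5.0]
opening: 0.156
[0.50910648 0.27677002 0.22402042] [-2.3193896   0.72965936  5.0063007 ] [-0.02338473  0.23410736 -0.02835739] 0.15574423546373198
```

View pics/w3.png

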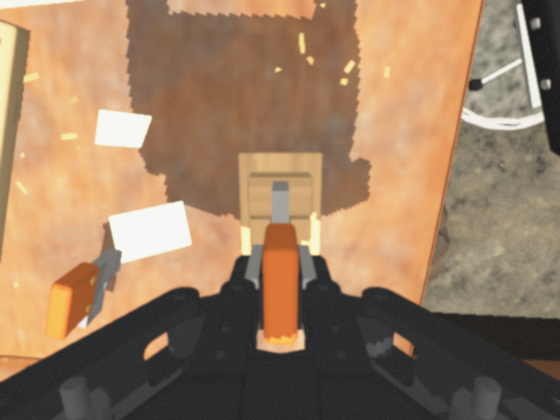

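```bash
python3 -m handwheel '[{"offset":[0,0,-0.01],"spin":0,"grip":0},{"offset":[0,0,-0.03],"spin":0,"grip":0},{"offset":[0,0,-0.06],"spin":0,"grip":0},{"offset":[0,0,-0.1],"spin":0,"grip":0},{"offset":[0.02,-0.035,-0.12],"spin":4,"grip":0},{"offset":[0.04,-0.075,-0.12],"spin":9,"grip":0},{"offset":[0.06,-0.115,-0.12],"spin":14,"grip":0},{"offset":[0.08,-0.155,-0.12],"spin":18.8,"grip":0},{"offset":[0.098,-0.191,-0.12],"spin":18.8,"grip":0},{"offset":[0.098,-0.191,-0.12],"spin":18.8,"grip":0},{"offset":[0.098,-0.191,-0.12],"spin":18.8,"grip":0},{"offset":[0.098,-0.191,-0.12],"spin":18.8,"grip":0}]'
python3 - <<'E'
from h import *
o=ctrl.get_obs();print(o["eef_pos"],o["wrist_force"],o["torque"],off(o,[0,0,0])[1]);p=cams.camera("wrist");save(p,"w4");save(cams.camera("side"),"si4");save(cams.camera("scene"),"sc4")
E
```

```text
time_s: 7.3
eef_pos: [0.4778, 0.0651, 0.344]
eef_rot: [0.0, -0.001, 1.0, 0.0]
wrist_force: [-0.6, 0.2, -0.8]
opening: 0.157
[0.47782685 0.06514219 0.34404104] [-0.56613313  0.23278509 -0.79365842] [ 0.05606256  0.0454077  -0.02024805] -179.9257318594871
```

View pics/w4.png

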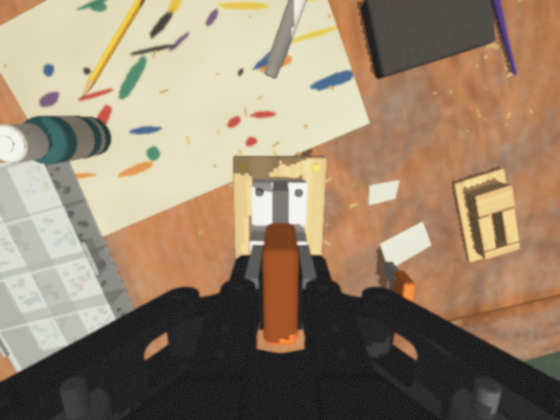

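View pics/sc4.png

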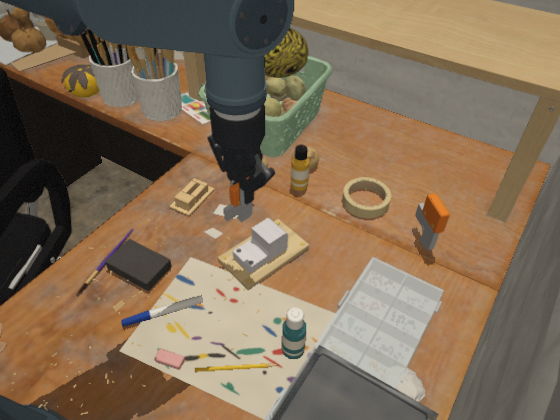

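```bash
python3 - <<'E'
import cv2
a=cv2.imread("pics/w4.png")[145:265,220:340]; cv2.imwrite("pics/w4c.png",cv2.resize(a,None,fx=5,fy=5,interpolation=cv2.INTER_CUBIC))
E
```

```text
(no output)
```

View pics/w4c.png

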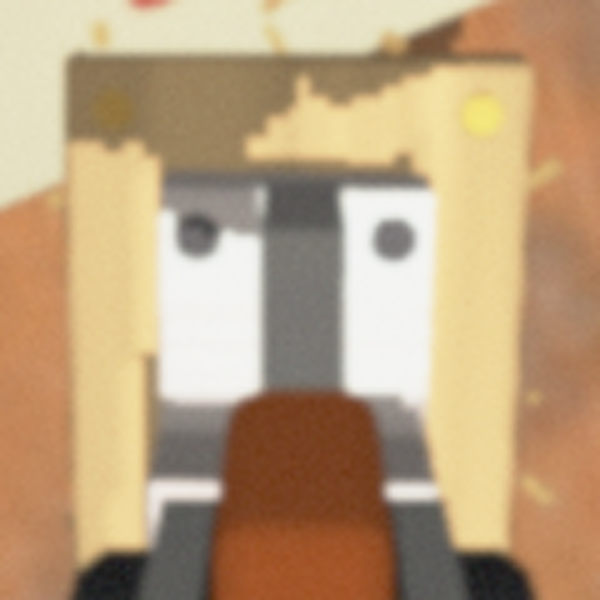

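```bash
python3 - <<'E'
from h import *
o=ctrl.get_obs();p=cams.camera("wrist");
C=lambda u,v:(220+u/5,145+v/5)
def L(n,a,b,z):
    A,B=at_z(p,C(*a),z,o),at_z(p,C(*b),z,o);v=B-A;print(n,np.round(A*1000,1),np.round(B*1000,1),"angle",np.degrees(np.arctan2(v[1],v[0])))
L("board front",(68,58),(530,66),.012)
L("board L",(68,58),(80,555),.012);L("board R",(530,66),(508,550),.012)
L("tread front",(163,188),(437,188),.03)
L("upright top",(148,484),(440,487),.06)
L("tread L",(163,188),(157,400),.03);L("tread R",(437,188),(432,398),.03)
E
```

```text
board front [444.4  21.8  12. ] [445.8 108.6  12. ] angle 89.12305576700214
board L [444.4  21.8  12. ] [545.6  20.5  12. ] angle -0.7320008603458179
board R [445.8 108.6  12. ] [544.3 108.1  12. ] angle -0.3009010150230088
tread front [465.7  40.7  30. ] [465.6  90.1  30. ] angle 90.10928721140361
upright top [510.9  39.7  60. ] [511.3  89.2  60. ] angle 89.4768712382283
tread L [465.7  40.7  30. ] [506.   38.7  30. ] angle -2.8037310906182107
tread R [465.6  90.1  30. ] [505.5  90.1  30. ] angle 0.07813011483601655
```

```bash
python3 -m handwheel '[{"offset":[0,0,0.03],"spin":0.6,"grip":0},{"offset":[0,0,0.06],"spin":0.6,"grip":0},{"offset":[0,0,0.08],"spin":0.6,"grip":0},{"offset":[0,0,0.091],"spin":0.6,"grip":0},{"offset":[0,0,0.091],"spin":0.6,"grip":0},{"offset":[0,0,0.091],"spin":0.6,"grip":0}]'
python3 -m handwheel '[{"offset":[0,0,0.001],"spin":0,"grip":0},{"offset":[0,0,0.002],"spin":0,"grip":0},{"offset":[0,0,0.002],"spin":0,"grip":0}]'
python3 -c "
from h import *
o=ctrl.get_obs();print(o['eef_pos'],o['wrist_force'],o['torque']);save(cams.camera('side'),'si5');save(cams.camera('wrist'),'w5');save(cams.camera('scene'),'sc5')"
```

```text
time_s: 8.25
eef_pos: [0.4783, 0.0643, 0.2535]
eef_rot: [0.001, 0.005, 1.0, -0.0]
wrist_force: [0.8, 0.9, -1.3]
opening: 0.158
time_s: 8.62
eef_pos: [0.4778, 0.0643, 0.2508]
eef_rot: [0.0, 0.005, 1.0, -0.0]
wrist_force: [-0.3, 0.4, -1.6]
opening: 0.15
[0.47777215 0.0642868  0.25081393] [-0.33982619  0.42103486 -1.58075115] [-0.01092289  0.01209907  0.0034419 ]
```

View pics/w5.png

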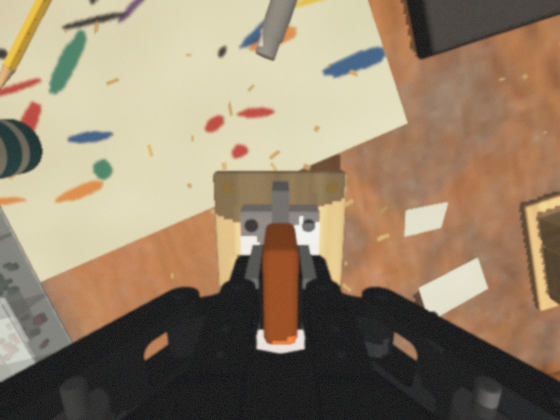

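```bash
python3 -m handwheel '[{"offset":[0,0,0.001],"spin":0,"grip":0},{"offset":[0,0,0.001],"spin":0,"grip":0}]'
python3 -m handwheel '[{"offset":[0,0,0.001],"spin":0,"grip":0},{"offset":[0,0,0.001],"spin":0,"grip":0}]'
```

```text
time_s: 9.02
eef_pos: [0.4777, 0.0643, 0.2496]
eef_rot: [-0.0, 0.005, 1.0, 0.0]
wrist_force: [-0.1, 1.0, -1.5]
opening: 0.156
time_s: 9.28
eef_pos: [0.4777, 0.0643, 0.2486]
eef_rot: [-0.0, 0.005, 1.0, 0.0]
wrist_force: [0.4, 0.1, -1.7]
opening: 0.154
```

```bash
python3 -m handwheel '[{"offset":[0,0,0.0005],"spin":0,"grip":0},{"offset":[0,0,0.0005],"spin":0,"grip":0}]'
python3 -m handwheel '[{"offset":[0,0,0.0005],"spin":0,"grip":0},{"offset":[0,0,0.0005],"spin":0,"grip":0}]'
```

```text
time_s: 9.52
eef_pos: [0.4778, 0.0643, 0.2482]
eef_rot: [-0.0, 0.005, 1.0, -0.0]
wrist_force: [0.2, 0.5, -1.3]
opening: 0.154
time_s: 9.78
eef_pos: [0.4779, 0.0643, 0.248]
eef_rot: [0.0, 0.005, 1.0, -0.0]
wrist_force: [-1.5, 0.6, 2.7]
opening: 0.157
```

```bash
python3 -m handwheel '[{"offset":[0,0,-0.001],"spin":0,"grip":0},{"offset":[-0.005,0,-0.001],"spin":0,"grip":0},{"offset":[-0.01,0,-0.001],"spin":0,"grip":0},{"offset":[-0.012,0,-0.001],"spin":0,"grip":0},{"offset":[-0.012,0,-0.001],"spin":0,"grip":0},{"offset":[-0.012,0,-0.001],"spin":0,"grip":0}]'
python3 -m handwheel '[{"offset":[-0.001,0,0],"spin":0,"grip":0},{"offset":[-0.001,0,0],"spin":0,"grip":0}]'
python3 -m handwheel '[{"offset":[-0.001,0,0],"spin":0,"grip":0},{"offset":[-0.001,0,0],"spin":0,"grip":0}]'
```

```text
time_s: 10.52
eef_pos: [0.4896, 0.0642, 0.2485]
eef_rot: [-0.0, 0.005, 1.0, 0.0]
wrist_force: [-1.1, -0.2, -1.3]
opening: 0.151
time_s: 10.78
eef_pos: [0.4908, 0.0642, 0.2488]
eef_rot: [0.0, 0.005, 1.0, -0.0]
wrist_force: [-0.1, -0.1, -1.2]
opening: 0.157
time_s: 11.02
eef_pos: [0.4918, 0.0641, 0.2487]
eef_rot: [0.0, 0.005, 1.0, 0.0]
wrist_force: [0.2, -0.4, -1.0]
opening: 0.153
```

```bash
python3 -m handwheel '[{"offset":[-0.001,0,0],"spin":0,"grip":0},{"offset":[-0.001,0,0],"spin":0,"grip":0}]'
python3 -m handwheel '[{"offset":[-0.0007,0,0],"spin":0,"grip":0},{"offset":[-0.0007,0,0],"spin":0,"grip":0}]'
```

```text
time_s: 11.28
eef_pos: [0.4929, 0.0641, 0.2487]
eef_rot: [0.0, 0.005, 1.0, -0.0]
wrist_force: [0.4, 0.0, -0.2]
opening: 0.158
time_s: 11.52
eef_pos: [0.4935, 0.0641, 0.2487]
eef_rot: [0.0, 0.005, 1.0, 0.0]
wrist_force: [-0.1, 0.1, -1.2]
opening: 0.16
```

```bash
python3 -m handwheel '[{"offset":[-0.0007,0,0],"spin":0,"grip":0},{"offset":[-0.0007,0,0],"spin":0,"grip":0}]'
python3 -m handwheel '[{"offset":[-0.0005,0,0],"spin":0,"grip":0},{"offset":[-0.0005,0,0],"spin":0,"grip":0}]'
```

```text
time_s: 11.78
eef_pos: [0.4942, 0.0641, 0.2487]
eef_rot: [0.0, 0.005, 1.0, -0.0]
wrist_force: [-0.3, -0.6, -1.4]
opening: 0.153
time_s: 12.02
eef_pos: [0.4947, 0.0641, 0.2487]
eef_rot: [0.0, 0.005, 1.0, -0.0]
wrist_force: [0.2, 0.2, -1.0]
opening: 0.154
```

```bash
python3 -m handwheel '[{"offset":[-0.0005,0,0],"spin":0,"grip":0},{"offset":[-0.0005,0,0],"spin":0,"grip":0}]'
python3 -m handwheel '[{"offset":[-0.0005,0,0],"spin":0,"grip":0},{"offset":[-0.0005,0,0],"spin":0,"grip":0}]'
```

```text
time_s: 12.28
eef_pos: [0.495, 0.0641, 0.2486]
eef_rot: [-0.0, 0.005, 1.0, -0.0]
wrist_force: [-0.6, 0.3, -0.7]
opening: 0.161
time_s: 12.52
eef_pos: [0.4953, 0.0642, 0.2484]
eef_rot: [-0.001, 0.005, 1.0, 0.0]
wrist_force: [-3.3, -0.5, 0.4]
opening: 0.154
```

```bash
python3 -m handwheel '[{"offset":[0,0,0.0006],"spin":0,"grip":0},{"offset":[-0.0002,0,0.0009],"spin":0,"grip":0},{"offset":[-0.0002,0,0.0009],"spin":0,"grip":0}]'
python3 -c "
from h import *
o=ctrl.get_obs();print(o['eef_pos'],o['wrist_force'],o['torque'])"
```

```text
time_s: 12.9
eef_pos: [0.4954, 0.0642, 0.248]
eef_rot: [-0.001, 0.005, 1.0, -0.0]
wrist_force: [-7.4, -0.5, 4.9]
opening: 0.153
[0.49543402 0.06417058 0.24797635] [-7.41644327 -0.47329228  4.85874436] [1.08809320e-02 1.27747513e+00 2.20957565e-04]
```

```bash
python3 -m handwheel '[{"offset":[0.0002,0,0.0001],"spin":0,"grip":0},{"offset":[0.0002,0,0.0001],"spin":0,"grip":0},{"offset":[0.0002,0,0.0001],"spin":0,"grip":0},{"offset":[0.0002,0,0.0001],"spin":0,"grip":0}]'
python3 -c "
from h import *
o=ctrl.get_obs();print(o['eef_pos'],o['wrist_force'],o['torque'])
for n in('scene','side','wrist'): save(cams.camera(n),n+'6')
import cv2
a=cv2.imread('pics/scene6.png')[190:290,200:340];b=cv2.imread('pics/side6.png')[160:260,250:390]
cv2.imwrite('pics/c6.png',np.vstack([cv2.resize(a,None,fx=3,fy=3,interpolation=2),cv2.resize(b,None,fx=3,fy=3,interpolation=2)]))
"
```

```text
time_s: 13.4
eef_pos: [0.4953, 0.0642, 0.248]
eef_rot: [-0.001, 0.005, 1.0, 0.0]
wrist_force: [-6.2, -0.7, 6.4]
opening: 0.157
[0.49534516 0.06418172 0.24800061] [-6.15451661 -0.69399398  6.37940562] [ 0.01215989  1.26749331 -0.02690074]
```

View pics/c6.png

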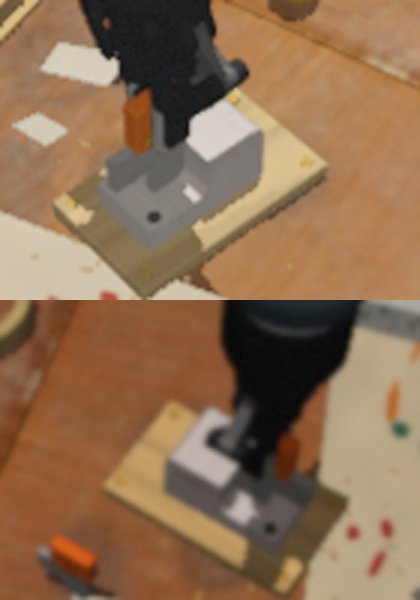

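```bash
python3 -m handwheel '[{"offset":[0,0,0],"spin":0,"grip":0},{"offset":[0,0,0],"spin":0,"grip":0},{"offset":[0,0,0],"spin":0,"grip":0},{"offset":[0,0,0],"spin":0,"grip":0},{"offset":[0,0,0],"spin":0,"grip":0},{"offset":[0,0,0],"spin":0,"grip":0},{"offset":[0,0,0],"spin":0,"grip":0}]'
python3 -m handwheel '[{"offset":[0,0,0],"spin":0,"grip":0},{"offset":[0,0,0],"spin":0,"grip":0},{"offset":[0,0,0],"spin":0,"grip":0},{"offset":[0,0,0],"spin":0,"grip":0},{"offset":[0,0,0],"spin":0,"grip":0}]'
python3 -c "
from h import *
o=ctrl.get_obs();print(o['eef_pos'],o['wrist_force'],o['torque'])"
```

```text
time_s: 14.42
eef_pos: [0.4954, 0.0642, 0.248]
eef_rot: [-0.001, 0.005, 1.0, 0.0]
wrist_force: [-5.3, -0.2, 6.0]
opening: 0.154
time_s: 15.05
eef_pos: [0.4953, 0.0642, 0.248]
eef_rot: [-0.001, 0.005, 1.0, 0.0]
wrist_force: [-6.4, 1.6, 5.6]
opening: 0.16
[0.49533256 0.06420844 0.24798637] [-6.39566957  1.56384138  5.57175815] [0.02561547 1.14411633 0.05963559]
```

```bash
python3 -m handwheel '[{"offset":[0.003,0,-0.001],"spin":0,"grip":0},{"offset":[0.008,0,-0.01],"spin":0,"grip":0},{"offset":[0.008,0,-0.03],"spin":0,"grip":0},{"offset":[0.008,0,-0.06],"spin":0,"grip":0},{"offset":[-0.02,0,-0.065],"spin":0,"grip":0},{"offset":[-0.05,0,-0.065],"spin":0,"grip":0},{"offset":[-0.075,0,-0.065],"spin":0,"grip":0},{"offset":[-0.075,0,-0.065],"spin":0,"grip":0},{"offset":[-0.075,0,-0.04],"spin":0,"grip":0},{"offset":[-0.075,0,-0.02],"spin":0,"grip":0},{"offset":[-0.075,0,-0.014],"spin":0,"grip":0},{"offset":[-0.075,0,-0.014],"spin":0,"grip":0},{"offset":[-0.075,0,-0.014],"spin":0,"grip":0}]'
python3 -c "
from h import *
o=ctrl.get_obs();print(o['eef_pos'],o['wrist_force'],o['torque'])
for n in('scene','side'): save(cams.camera(n),n+'7')
import cv2
a=cv2.imread('pics/scene7.png')[180:280,200:340];b=cv2.imread('pics/side7.png')[160:260,250:390]
cv2.imwrite('pics/c7.png',np.vstack([cv2.resize(a,None,fx=3,fy=3,interpolation=2),cv2.resize(b,None,fx=3,fy=3,interpolation=2)]))
"
```

```text
time_s: 16.68
eef_pos: [0.571, 0.0633, 0.2628]
eef_rot: [0.001, 0.005, 1.0, -0.0]
wrist_force: [-0.2, 0.2, -1.2]
opening: 0.154
[0.57097542 0.06334144 0.26282782] [-0.1671368   0.17851639 -1.24289787] [-0.02866506  0.03858892 -0.02555383]
```

View pics/c7.png

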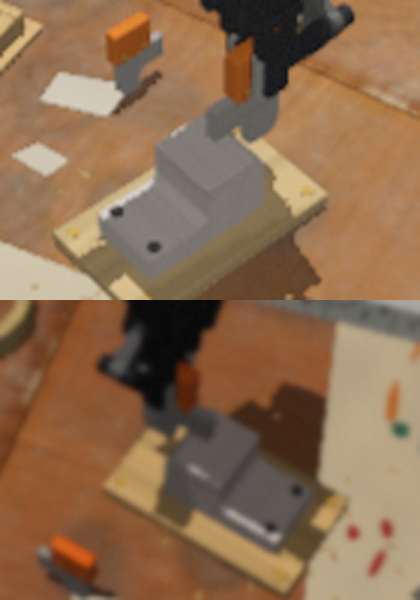

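```bash
python3 -m handwheel '[{"offset":[0,0,0.003],"spin":0,"grip":0},{"offset":[0,0,0.005],"spin":0,"grip":0},{"offset":[0,0,0.005],"spin":0,"grip":0}]'
python3 -m handwheel '[{"offset":[0,0,0.0007],"spin":0,"grip":0},{"offset":[0,0,0.0007],"spin":0,"grip":0}]'
python3 -m handwheel '[{"offset":[0,0,0.0005],"spin":0,"grip":0},{"offset":[0,0,0.0005],"spin":0,"grip":0}]'
```

```text
time_s: 17.15
eef_pos: [0.5705, 0.0634, 0.2564]
eef_rot: [-0.0, 0.005, 1.0, 0.0]
wrist_force: [-0.7, -0.7, -1.3]
opening: 0.156
time_s: 17.4
eef_pos: [0.5707, 0.0633, 0.2561]
eef_rot: [0.0, 0.005, 1.0, -0.0]
wrist_force: [0.3, -0.4, -1.0]
opening: 0.16
time_s: 17.65
eef_pos: [0.5708, 0.0633, 0.256]
eef_rot: [0.0, 0.005, 1.0, -0.0]
wrist_force: [-0.6, 1.0, 3.3]
opening: 0.155
```

```bash
python3 -m handwheel '[{"offset":[0,0,-0.001],"spin":0,"grip":0},{"offset":[0.0025,0,-0.001],"spin":0,"grip":0},{"offset":[0.005,0,-0.001],"spin":0,"grip":0},{"offset":[0.005,0,-0.001],"spin":0,"grip":0},{"offset":[0.005,0,-0.001],"spin":0,"grip":0}]'
python3 -m handwheel '[{"offset":[0.0006,0,0],"spin":0,"grip":0},{"offset":[0.0006,0,0],"spin":0,"grip":0}]'
python3 -m handwheel '[{"offset":[0.0005,0,0],"spin":0,"grip":0},{"offset":[0.0005,0,0],"spin":0,"grip":0}]'
```

```text
time_s: 18.27
eef_pos: [0.5656, 0.0634, 0.2564]
eef_rot: [-0.0, 0.005, 1.0, -0.0]
wrist_force: [-0.0, 0.7, -1.3]
opening: 0.157
time_s: 18.52
eef_pos: [0.5651, 0.0634, 0.2565]
eef_rot: [0.0, 0.005, 1.0, 0.0]
wrist_force: [0.3, -0.1, -1.2]
opening: 0.154
time_s: 18.77
eef_pos: [0.5645, 0.0634, 0.2565]
eef_rot: [-0.0, 0.005, 1.0, 0.0]
wrist_force: [-0.6, 0.4, -1.7]
opening: 0.157
```

```bash
python3 -m handwheel '[{"offset":[0.0005,0,0],"spin":0,"grip":0},{"offset":[0.0005,0,0],"spin":0,"grip":0}]'
python3 -m handwheel '[{"offset":[0.0004,0,0],"spin":0,"grip":0},{"offset":[0.0004,0,0],"spin":0,"grip":0}]'
```

```text
time_s: 19.02
eef_pos: [0.564, 0.0634, 0.2565]
eef_rot: [-0.0, 0.005, 1.0, 0.0]
wrist_force: [-0.9, -0.7, -1.5]
opening: 0.151
time_s: 19.27
eef_pos: [0.5637, 0.0634, 0.2566]
eef_rot: [0.0, 0.005, 1.0, 0.0]
wrist_force: [0.6, 0.3, -1.3]
opening: 0.155
```

```bash
python3 -m handwheel '[{"offset":[0.0003,0,0],"spin":0,"grip":0},{"offset":[0.0003,0,0],"spin":0,"grip":0}]'
python3 -m handwheel '[{"offset":[0.0003,0,0],"spin":0,"grip":0},{"offset":[0.0003,0,0],"spin":0,"grip":0}]'
```

```text
time_s: 19.52
eef_pos: [0.5636, 0.0634, 0.2567]
eef_rot: [0.0, 0.005, 1.0, -0.0]
wrist_force: [1.3, -0.4, -2.1]
opening: 0.155
time_s: 19.77
eef_pos: [0.5634, 0.0634, 0.2567]
eef_rot: [0.001, 0.005, 1.0, -0.0]
wrist_force: [4.0, 0.4, -1.5]
opening: 0.155
```

```bash
python3 -m handwheel '[{"offset":[0,0,0.0007],"spin":0,"grip":0},{"offset":[0.0001,0,0.0011],"spin":0,"grip":0},{"offset":[0.0001,0,0.0011],"spin":0,"grip":0}]'
python3 -c "
from h import *
o=ctrl.get_obs();print(o['eef_pos'],o['wrist_force'],o['torque'])"
```

```text
time_s: 20.15
eef_pos: [0.5634, 0.0633, 0.2561]
eef_rot: [0.001, 0.005, 1.0, -0.0]
wrist_force: [3.3, 0.3, 4.8]
opening: 0.156
[0.56344237 0.06334083 0.25612614] [3.30600174 0.33791062 4.79427819] [-0.01323161 -0.59285443 -0.03187716]
```

```bash
python3 -m handwheel '[{"offset":[0.0002,0,0],"spin":0,"grip":0},{"offset":[0.0002,0,0],"spin":0,"grip":0},{"offset":[0.0002,0,0],"spin":0,"grip":0},{"offset":[0.0002,0,0],"spin":0,"grip":0},{"offset":[0.0002,0,0],"spin":0,"grip":0},{"offset":[0.0002,0,0],"spin":0,"grip":0}]'
python3 -m handwheel '[{"offset":[0,0,0],"spin":0,"grip":0},{"offset":[0,0,0],"spin":0,"grip":0},{"offset":[0,0,0],"spin":0,"grip":0},{"offset":[0,0,0],"spin":0,"grip":0},{"offset":[0,0,0],"spin":0,"grip":0},{"offset":[0,0,0],"spin":0,"grip":0}]'
python3 -m handwheel '[{"offset":[0,0,0],"spin":0,"grip":0},{"offset":[0,0,0],"spin":0,"grip":0},{"offset":[0,0,0],"spin":0,"grip":0},{"offset":[0,0,0],"spin":0,"grip":0},{"offset":[0,0,0],"spin":0,"grip":0}]'
python3 -c "
from h import *
o=ctrl.get_obs();print(o['eef_pos'],o['wrist_force'],o['torque'])
for n in('scene','side'): save(cams.camera(n),n+'8')
import cv2
a=cv2.imread('pics/scene8.png')[180:280,200:340];b=cv2.imread('pics/side8.png')[160:260,250:390]
cv2.imwrite('pics/c8.png',np.vstack([cv2.resize(a,None,fx=3,fy=3,interpolation=2),cv2.resize(b,None,fx=3,fy=3,interpolation=2)]))
"
```

```text
time_s: 20.9
eef_pos: [0.5633, 0.0634, 0.2561]
eef_rot: [0.001, 0.005, 1.0, -0.0]
wrist_force: [4.4, 0.6, 5.3]
opening: 0.154
time_s: 21.65
eef_pos: [0.5633, 0.0634, 0.2561]
eef_rot: [0.001, 0.005, 1.0, -0.0]
wrist_force: [5.4, 0.9, 5.6]
opening: 0.153
time_s: 22.28
eef_pos: [0.5633, 0.0633, 0.2561]
eef_rot: [0.001, 0.005, 1.0, -0.0]
wrist_force: [4.7, -0.4, 5.4]
opening: 0.159
[0.56334478 0.06334117 0.25610992] [ 4.73541522 -0.3949742   5.42786042] [-0.01461457 -0.79967738  0.02158029]
```

View pics/c8.png

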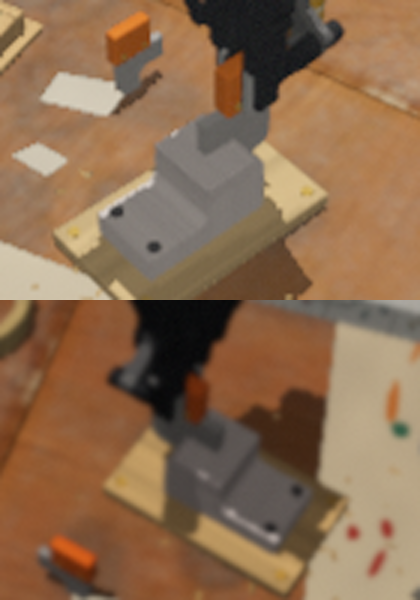

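```bash
python3 -m handwheel '[{"offset":[-0.002,0,-0.001],"spin":0,"grip":0},{"offset":[-0.005,0,-0.01],"spin":0,"grip":0},{"offset":[-0.005,0,-0.04],"spin":0,"grip":0},{"offset":[-0.005,0,-0.07],"spin":0,"grip":0},{"offset":[0.005,0.035,-0.08],"spin":-3,"grip":0},{"offset":[0.015,0.075,-0.08],"spin":-7,"grip":0},{"offset":[0.03,0.115,-0.08],"spin":-11,"grip":0},{"offset":[0.04,0.155,-0.07],"spin":-15,"grip":0},{"offset":[0.05,0.19,-0.06],"spin":-19,"grip":0},{"offset":[0.0563,0.2129,-0.05],"spin":-19.35,"grip":0},{"offset":[0.0563,0.2129,-0.05],"spin":-19.35,"grip":0},{"offset":[0.0563,0.2129,-0.05],"spin":-19.35,"grip":0},{"offset":[0.0563,0.2129,-0.05],"spin":-19.35,"grip":0}]'
python3 -c "
from h import *
o=ctrl.get_obs();r=off(o,[.5091,.2768,.2240]);print(o['eef_pos'],o['wrist_force'],r[0],r[1])
save(cams.camera('wrist'),'w9')"
```

```text
time_s: 24.0
eef_pos: [0.509, 0.276, 0.3057]
eef_rot: [-0.0, -0.162, 0.987, -0.0]
wrist_force: [0.4, 1.3, -1.6]
opening: 0.152
[0.50903232 0.27604616 0.30567692] [ 0.37456346  1.27177119 -1.56315143] [-0.00031589  0.00071082  0.08167673] -161.31149097178425
```

View pics/w9.png

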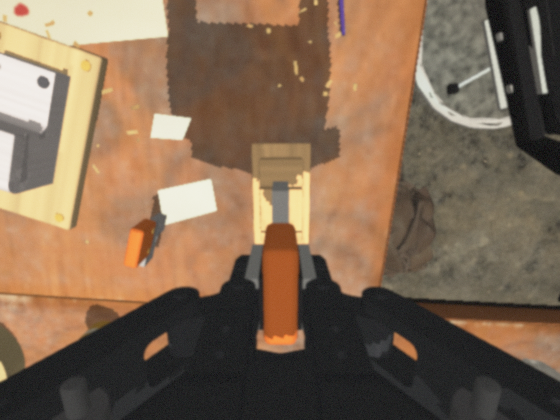

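```bash
python3 -m handwheel '[{"offset":[-0.0003,0.0007,0.02],"spin":-0.1,"grip":0},{"offset":[-0.0003,0.0007,0.045],"spin":-0.1,"grip":0},{"offset":[-0.0003,0.0007,0.056],"spin":-0.1,"grip":0},{"offset":[-0.0003,0.0007,0.056],"spin":-0.1,"grip":0},{"offset":[-0.0003,0.0007,0.056],"spin":-0.1,"grip":0}]'
python3 -c "
from h import *
o=ctrl.get_obs();r=off(o,[.5091,.2768,.2240]);print(o['eef_pos'],o['wrist_force'],r[0],r[1])"
python3 -m handwheel '[{"offset":[0,0,0.003],"spin":0,"grip":0},{"offset":[0,0,0.007],"spin":0,"grip":0},{"offset":[0,0,0.01],"spin":0,"grip":0},{"offset":[0,0,0.01],"spin":0,"grip":0}]'
```

```text
time_s: 24.68
eef_pos: [0.5093, 0.2776, 0.2504]
eef_rot: [0.001, -0.164, 0.987, 0.0]
wrist_force: [1.1, 0.4, -1.7]
opening: 0.157
[0.50929485 0.27762982 0.25039694] [ 1.07067459  0.3888816  -1.66853073] [ 0.00049188 -0.00072075  0.02639628] -161.16089511038217
time_s: 25.18
eef_pos: [0.5086, 0.2776, 0.239]
eef_rot: [-0.0, -0.164, 0.986, -0.0]
wrist_force: [-0.7, -0.6, -1.7]
opening: 0.158
```

```bash
python3 -m handwheel '[{"offset":[-0.0003,-0.0006,0.002],"spin":0,"grip":0},{"offset":[-0.0003,-0.0006,0.006],"spin":0,"grip":0},{"offset":[-0.0003,-0.0006,0.01],"spin":0,"grip":0},{"offset":[-0.0003,-0.0006,0.012],"spin":0,"grip":0},{"offset":[-0.0003,-0.0006,0.012],"spin":0,"grip":0}]'
python3 -m handwheel '[{"offset":[0,0,0.0008],"spin":0,"grip":0},{"offset":[0,0,0.0015],"spin":0,"grip":0},{"offset":[0,0,0.0015],"spin":0,"grip":0}]'
```

```text
time_s: 25.8
eef_pos: [0.5091, 0.2771, 0.2271]
eef_rot: [-0.0, -0.164, 0.986, -0.0]
wrist_force: [-0.5, 0.7, -0.8]
opening: 0.156
time_s: 26.18
eef_pos: [0.5092, 0.2772, 0.2259]
eef_rot: [-0.0, -0.164, 0.986, -0.0]
wrist_force: [-0.2, -0.3, -1.5]
opening: 0.154
```

```bash
python3 -m handwheel '[{"offset":[0,0,0.001],"spin":0,"grip":0},{"offset":[0,0,0.001],"spin":0,"grip":0}]'
python3 -m handwheel '[{"offset":[0,0,0.0006],"spin":0,"grip":0},{"offset":[0,0,0.0006],"spin":0,"grip":0}]'
```

```text
time_s: 26.42
eef_pos: [0.5092, 0.2772, 0.2248]
eef_rot: [-0.0, -0.164, 0.986, -0.0]
wrist_force: [-0.2, 0.0, -1.2]
opening: 0.152
time_s: 26.68
eef_pos: [0.5092, 0.2772, 0.2242]
eef_rot: [-0.0, -0.164, 0.986, -0.0]
wrist_force: [0.3, 0.1, -1.9]
opening: 0.157
```

```bash
python3 -m handwheel '[{"offset":[0,0,0.0005],"spin":0,"grip":0},{"offset":[0,0,0.0005],"spin":0,"grip":0}]'
```

```text
time_s: 26.92
eef_pos: [0.5093, 0.2772, 0.2241]
eef_rot: [0.0, -0.164, 0.986, 0.0]
wrist_force: [-0.6, -0.6, 1.8]
opening: 0.157
```

```bash
python3 -m handwheel '[{"offset":[0,0,0],"spin":0,"grip":0.3},{"offset":[0,0,0],"spin":0,"grip":0.5},{"offset":[0,0,0],"spin":0,"grip":0.6},{"offset":[0,0,0],"spin":0,"grip":0.6},{"offset":[0,0,0],"spin":0,"grip":0.6},{"offset":[0,0,0],"spin":0,"grip":0.6}]'
python3 -c "
from h import *
save(cams.camera('wrist'),'w10')"
```

```text
time_s: 27.68
eef_pos: [0.5092, 0.2772, 0.2238]
eef_rot: [-0.0, -0.164, 0.986, -0.0]
wrist_force: [-0.3, 0.1, 0.8]
opening: 0.601
```

View pics/w10.png

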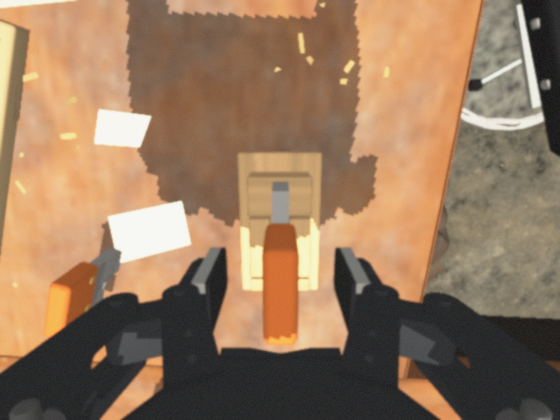

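Released: handle at (281,285), upright and clear of both pads. I'll withdraw straight up.

```bash
python3 -m handwheel '[{"offset":[0,0,-0.02],"spin":0,"grip":0.6},{"offset":[0,0,-0.06],"spin":0,"grip":0.6},{"offset":[0,0,-0.11],"spin":0,"grip":0.6},{"offset":[0,0,-0.136],"spin":0,"grip":0.6},{"offset":[0,0,-0.136],"spin":0,"grip":0.6},{"offset":[0,0,-0.136],"spin":0,"grip":0.6},{"offset":[0,0,-0.136],"spin":0,"grip":0.6}]'
python3 -c "
from h import *
o=ctrl.get_obs();p=cams.camera('wrist');save(p,'w11')
for b in landmark_of(p,'leaf_grip')[:3]: print(b, at_z(p,b['uv'],.069,o))
s=cams.camera('scene');d=cams.camera('side');save(s,'sc11')
for t in('bottle_teal','bottle_yellow','gourd'): print(t,[b['uv'] for b in boxes_of(s,t)][:1],[b['uv'] for b in boxes_of(d,t)][:1])
import cv2
a=cv2.imread('pics/w11.png')[130:250,220:340];b=cv2.imread('pics/sc11.png')[140:260,150:270]
cv2.imwrite('pics/c11.png',np.hstack([cv2.resize(a,None,fx=3,fy=3),cv2.resize(b,None,fx=3,fy=3)]))
"
```

```text
time_s: 28.6
eef_pos: [0.5087, 0.277, 0.3583]
eef_rot: [-0.001, -0.164, 0.986, -0.0]
wrist_force: [0.6, -0.5, -0.7]
opening: 0.603
{'uv': [161.2, 222.8], 'confidence': 0.95} [0.55785632 0.18671176 0.069     ]
{'uv': [281.6, 203.2], 'confidence': 0.57} [0.50823507 0.27841142 0.069     ]
bottle_teal [[293.4, 333.7]] []
bottle_yellow [[301.9, 167.7]] [[225.5, 210.5]]
gourd [[257.1, 162.8]] [[214.8, 258.0]]
```

View pics/c11.png

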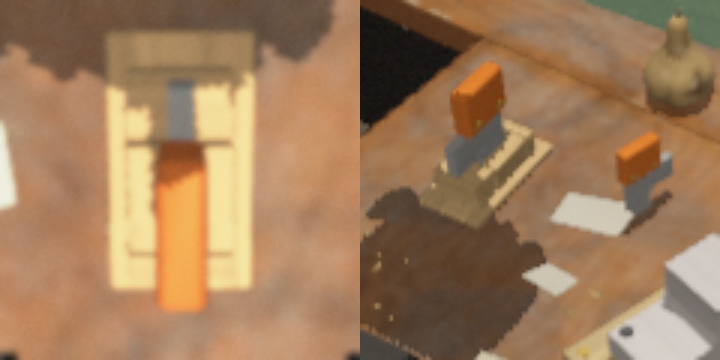

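View pics/sc11.png

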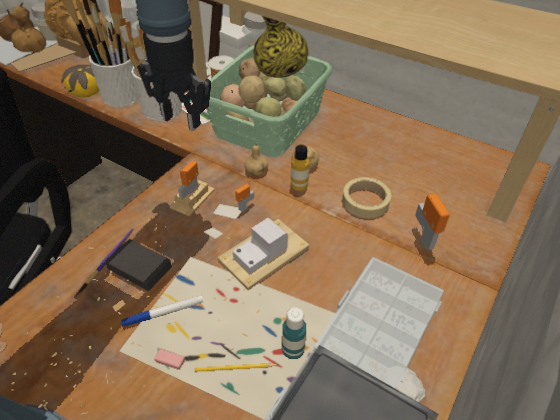

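The leaf stands upright in its rack (scene (190,180)). The bottles (294,334), (301,168) and the gourd (257,163) are unmoved. Handing in.

```bash
python3 -c "
from bench import ctrl
print(ctrl.hand_in())"
```

```text
the job is handed in; nothing more can be done
None
```

The job is done and handed in at about 29 s on the robot's clock. I took the leaf out of its rack, made both fits in the order asked, and stood it back.

- **Inside fillet:** I felt for the tread, then the upright, and found the true corner at x ≈ 0.511 m. That is roughly 7 mm toward the robot from nominal. I held the seat for about 2 s with about 5–7 N on each face.
- **Back edge:** the notch bore on the top face and back face together for about 2 s, at roughly 5 N and 6 N. The back face was 68.6 mm of arm travel from the upright, where 69 mm was expected, and the wrist moments matched contact on both faces in each fit. Rocking could only be judged from the forces and moments, because the arm has no tilt motion to test it directly.
- **Return:** the leaf touched the rack floor within 0.1 mm of the height it was gripped at and stayed upright when released. In the last pictures it stands in the rack with the gripper well clear.
- **Bottles and gourd:** in the scene camera's picture they all lie within a few pixels of where they started. The side camera's detector did not report the teal bottle in the last check, so that one rests on the scene camera alone.

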